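# Close the air grille vane by vane

## Robot

A 6-joint arm with a two-finger parallel gripper is mounted at the origin on a cart in front of the work surface, level with it; the furniture and walls round the work are solid. World frame = base frame: x ahead of the robot, y to its left, z up, the work surface at z = 0. Lengths are in mm, angles in rad, forces in N, time in s.
With the tool pointing down it reaches from about 400 to 925 mm from the base axis. Payload 12.5 kg.
Tool frame: the origin (TCP) lies midway between the tips of the shut fingers; the grasp point (between the pads) lies 19 mm behind it; z points along the fingers, y is the line along which they close (so a half turn about z gives the same grasp; the last joint's range is limited). The gripper opens to 95 mm and grips with 3 to 60 N. Pads are 20 mm wide; open, the fingers measure 119 mm over their backs; the gripper's body (75 mm by 180 mm) begins 59 mm behind the grasp point.
Start: joints at [-1.222, 0.491, 1.559, -0, 1.092, -0.106], TCP at [274.576, -561.476, 214.661] pointing down, gripper open.
Joint ranges: [-3.1, 3.1], [-0.84, 2.19], [0.05, 2.79], [-1.13, 4.28], [0.06, 2.93], [-2.69, 2.69]. Speed limits (rad/s): [2.22, 2.22, 2.79, 3.14, 3.14, 3.14].

## Interface

Orientations are given as [roll, pitch, yaw] about the fixed x, y, z axes, in that order (R = Rz(yaw) Ry(pitch) Rx(roll)).
In Python, from cell import * gives the robot as it stands.
- The arm moves only by the tool servo_tool, never from a script. Its argument "moves" is one flat list of numbers, 5 for each row, row after row: the shift along the world's x, y, z as a fraction of full scale, then the turn about the world's z as a fraction of full scale, then the opening, from 0 (shut) to 1 (fully open). A call has 1 to 12 rows; each row is the pose to reach, as a shift and turn from the pose commanded when the call began, turning the shorter way round; what a row does not reach only later rows make up. Full scale, the value 1, is 400 mm for a shift and 180 degrees for a turn. A row lasts 1/12 s, in which the tool goes at most 41.7 mm and 7.16 degrees, less where a joint would pass 70% of its speed; a pose out of reach is approached as far as the arm can. A call with a number of a shift or a turn outside -1 to 1 is refused whole. A call with a gripper value outside its range is refused whole. The fingers move at their own pace and stop on an object; the grip force is fixed at half the most. Time passes only in rows, so rows that repeat a pose let the fingers close. It gives the time, the measured TCP pose, the force, the opening and the grip force at its end, in the units of the state.
- state(): the state, without advancing time (a new reading comes with each control period).
- read_camera(name): name is "scene" or "top" or "wrist"; returns (picture, depth): 400x640x3 uint8, blue, green, red; 400x640 float32, mm along the optical axis (not along the pixel's ray), 0 where there is no reading.
- get_calibration(name): a dict with "K" (3x3 intrinsics, pixels), "k1" (the pictures are not rectified: a ray, as slopes to the right and down, at radius r is drawn at 1 + k1 r^2 times it, then the intrinsics apply), "R" (3x3) and "t" (3): a world point X has camera coordinates R X + t. Camera axes: x right, y down, z forward; pixel columns grow to the right and rows downward; lengths in mm; the calibration is good to about 2 mm. A picture is of the moment at which its call begins: read the wrist's pose just before it. get_calibration takes no time and is no camera call; for the wrist camera it gives the pose at the moment of the call.
- job_done(): hands the job in; it is judged then, once.
The state is a dict: "t": time; "joints": joint angles; "qvel": joint speeds; "tau": joint torques, N m; "eef_pos": TCP position; "tcp_rot": TCP orientation; "ft_force": force on the tool from outside, world axes, zero at the start; "moment": the same for the moment, N m; "opening": opening from 0.0 (shut) to 1.0 (fully open); "grip_force": force on a finger pad.
Only numpy, scipy, OpenCV 4.12 (cv2) and the standard library are available. Lean on these libraries where they do the work, as an engineer would, in place of code of your own. Each camera call takes 0.05 s, during which the arm holds its last target. There are 200 camera calls.

## Task

Close the aluminium air grille on the worktop except for its last vane: starting at the end with the wide flange, run a fingertip along the row with a light stroke so that the first four vanes fold down nearly flat, one after the other in order. Leave the fifth vane, next to the narrow flange, standing as it is. Do not grip, lift or shove the grille, and leave the other things on the worktop alone.

Things in the scene. Friction and masses are not known exactly. Their poses are not given: they have to be found in the camera images.
- grille: bare aluminium air grille lying loose on its back, 306 mm long (x), 150 mm wide (y), 1.4 to 1.9 kg, frame 24 mm high. Origin on its underside, on the long centre line. x runs along the row of five vanes from the wide to the narrow flange (x = 121 to 141 mm), roughly to the robot's right; z up. Between the flanges an opening 110 mm wide with fixed rear bars, tops 11 mm above the worktop
- wide_flange (a point): middle of the top of the wide flange with two screws, where the row begins; the flange spans x = -165 to -128 mm of the grille, top 24 mm above the worktop
- vane1 (a joint): angle of the first vane (rad): 0 upright (a stop), 1.5 flat; starts at 0.15 to 0.6, leaning to the narrow flange, and folds only that way. Pivot parallel to y at grille x = -115 mm, 20 mm above the worktop. Blade 104 mm wide, 40 mm from pivot to free edge, 3 mm thick. A stiff pivot holds it where it is left (1 to 1.5 N at the edge moves it); a fingertip drawn along +x just above the frame folds it
- vane2 (a joint): angle of vane 2, counted from the wide flange: like vane 1, pivot at grille x = -69 mm
- vane3 (a joint): angle of vane 3, counted from the wide flange: like vane 1, pivot at grille x = -23 mm
- vane4 (a joint): angle of vane 4, counted from the wide flange: like vane 1, pivot at grille x = 23 mm
- vane5 (a joint): angle of vane 5, counted from the wide flange: like vane 1, pivot at grille x = 69 mm
- vane5_edge (a point): middle of the free edge of the fifth vane, 40 mm from its pivot
- tape_measure: yellow tape measure, 43x80x60 mm, beyond the grille; a bystander; origin at the centre of its underside
- trim_strip: white trim strip lying flat, 145x24x12 mm, on the robot's side of the grille; a bystander; origin at the centre of its underside
- chalk_line: orange chalk line reel, 44x74x31 mm, beyond the wide-flange end of the grille; a bystander; origin at the centre of its underside
- battery_pack: black and red battery pack, 96x60x51 mm, beyond the narrow-flange end of the grille; a bystander; origin at the centre of its underside

How it is judged (in metres and radians):
On the way, in this order (a step that is already met when the one before it is completed fails the run):
1. vane 1 is folded down nearly flat (joint above 1.15 rad) (value of joint vane1 above 1.15 rad), for 0.04 s.
2. vane 2 is folded down nearly flat (joint above 1.15 rad) (value of joint vane2 above 1.15 rad), for 0.04 s.
3. vane 3 is folded down nearly flat (joint above 1.15 rad) (value of joint vane3 above 1.15 rad), for 0.04 s.
4. vane 4 is folded down nearly flat (joint above 1.15 rad) (value of joint vane4 above 1.15 rad), for 0.04 s.
At the end, for the whole second after the job is handed in: Vanes 1 to 4 are folded down to above 1.15 rad (within about 24 degrees of flat); the free edge of vane 5 is within 25 mm of where it was and its joint below 0.9 rad; the grille lies at rest on the worktop within 20 mm of where it was; each bystander is within 20 mm of where it was (value of joint each of vane1, vane2, vane3, vane4 above 1.15 rad and distance of vane5_edge from where it was at the start of the episode below 0.025 m and value of joint vane5 below 0.9 rad and distance of each of grille, tape_measure, trim_strip, chalk_line, battery_pack from where it was at the start of the episode below 0.02 m and height (world z) of grille below 0.006 m and linear speed of grille below 0.01 m/s); the robot touches nothing.
It fails at once if the grille is lifted (6 mm or more) (height (world z) of grille above 0.006 m).
It fails at once if the grille is shoved 20 mm or more (distance of grille from where it was at the start of the episode above 0.02 m).
It fails at once if the grille is pressed with more than 25 N (contact force between the fingers and grille above 25 N).
It fails at once if the fifth vane is moved (its edge by 25 mm or more) (distance of vane5_edge from where it was at the start of the episode above 0.025 m).
It fails at once if another thing on the worktop is moved 20 mm or more (distance of any of tape_measure, trim_strip, chalk_line, battery_pack from where it was at the start of the episode above 0.02 m).
It also fails if it takes over 32 s, if anything falls off the work surface, if the arm or the gripper's body presses on something with over 40 N, if the wrist force passes 120 N, or if a joint passes its speed limit or range.

## Working session

There is one attempt and no reset: what is moved stays moved. The work goes in short steps, Python scripts to look and compute and a tool call to move; the robot and the scene stay as the last step left them, time stands still between calls to the robot, and variables do not carry over. Pictures are saved under pics/ and viewed, at most 10 in all, crops included, and the job is handed in when it is done.

Besides the shell and the picture viewer there is one more tool, called as name(argument=value, ...) on one line, values as JSON. servo_tool: Moves the arm, as the interface text tells. Its arguments: {"type":"object","properties":{"moves":{"type":"array"}},"required":["moves"]}

```bash
mkdir -p pics; cat > h.py <<'E'
from cell import *
import numpy as np, cv2
def ray2world(name,pts,z=None,depth=None):
    c=get_calibration(name);K=np.array(c["K"],float);R=np.array(c["R"]);t=np.array(c["t"]).ravel();k1=c["k1"]
    out=[]
    for i,(u,v) in enumerate(pts):
        d=np.array([(u-K[0,2])/K[0,0],(v-K[1,2])/K[1,1]]);s=d.copy()
        for _ in range(20): s=d/(1+k1*(s@s))
        r=R.T@np.array([s[0],s[1],1]);o=-R.T@t
        if depth is not None:
            out.append(o+r*depth[int(round(v)),int(round(u))])
        else:
            zz=z[i] if np.ndim(z) else z
            out.append(o+r*(zz-o[2])/r[2])
    return np.array(out)
E
python3 - <<'E'
from h import *
for n in("top","scene"):
    p,d=read_camera(n);cv2.imwrite(f"pics/{n}0.png",p);np.save(f"{n}0.npy",d)
print(state()["t"],state()["eef_pos"],state()["tcp_rot"])
E
```

```text
0.1 [ 274.50814593 -561.24240434  214.12760876] [-3.14059756e+00 -8.29954781e-05  4.54853554e-01]
```

View pics/top0.png

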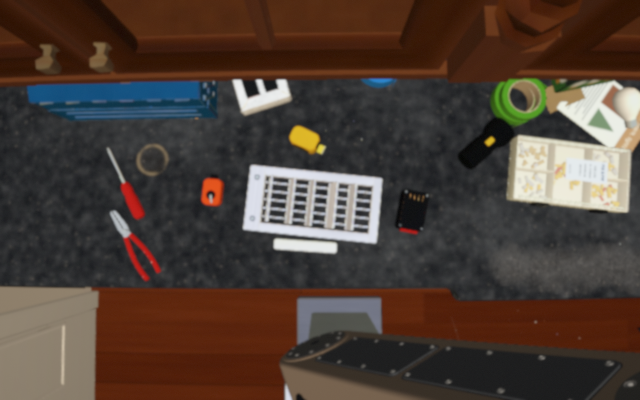

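View pics/scene0.png

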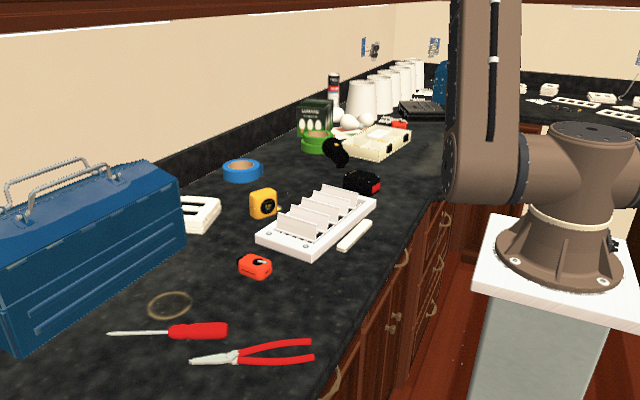

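The top view shows the grille with its corners near (248,165), (383,178), (378,243) and (243,230). The wide flange with its screws is on the left. I'll enlarge it.

```bash
python3 - <<'E'
from h import *
p=cv2.imread("pics/top0.png");c=p[155:260,190:440]
cv2.imwrite("pics/topc.png",cv2.resize(c,None,fx=3.2,fy=3.2,interpolation=cv2.INTER_CUBIC))
d=np.load("top0.npy")
pts=[(255,198),(374,210),(305,245),(305,142),(212,190),(411,210)]
print(ray2world("top",pts,depth=d).round(0))
print(ray2world("top",[(248,165),(383,178),(378,243),(243,230)],z=24).round(1))
E
```

```text
[[ 523.  227.   24.]
 [ 495.  -46.   23.]
 [ 415.  112.   14.]
 [ 645.  110.   61.]
 [ 542.  325.   31.]
 [ 492. -124.   53.]]
[[600.3 243.8  24. ]
 [568.  -67.7  24. ]
 [419.4 -53.8  24. ]
 [450.  253.9  24. ]]
```

View pics/topc.png

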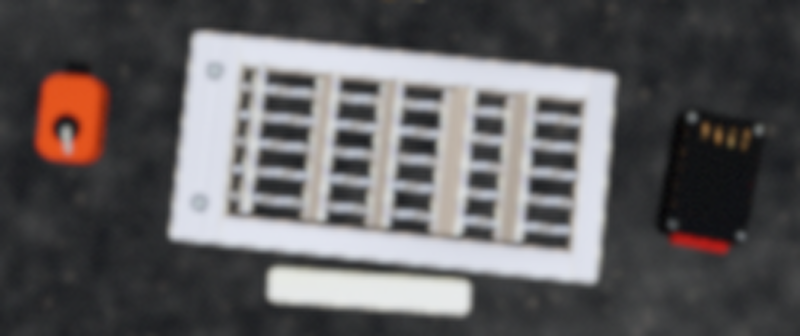

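The enlarged crop has corners at (193,31), (617,73), (599,283) and (168,239), with the vanes upright-ish between them. Next I'll fit the frame and get the vane profile from depth.

```bash
cat >> h.py <<'E'
def cloud(n,d,box):
    u0,u1,v0,v1=box;P=[(u,v) for v in range(v0,v1) for u in range(u0,u1) if d[v,u]>0]
    return ray2world_fast(n,np.array(P,float),d)
def ray2world_fast(n,P,d):
    c=get_calibration(n);K=np.array(c["K"],float);R=np.array(c["R"]);t=np.array(c["t"]).ravel()
    q=(P-K[[0,1],[2,2]])/K[[0,1],[0,1]];s=q.copy()
    for _ in range(20): s=q/(1+c["k1"]*(s**2).sum(1,keepdims=True))
    z=d[P[:,1].astype(int),P[:,0].astype(int)][:,None]
    return (np.hstack([s,np.ones_like(z)])*z-t)@R
def togrille(X,O,a):
    r=np.array([[np.cos(a),np.sin(a)],[-np.sin(a),np.cos(a)]])
    return np.hstack([(X[:,:2]-O)@r.T,X[:,2:]])
E
python3 - <<'E'
from h import *
cr=np.array([(193,31),(617,73),(599,283),(168,239)])/3.2+[190,155]
W=ray2world("top",cr,z=24);print(W.round(1))
L=(W[0]+W[3])/2;Rr=(W[1]+W[2])/2;v=(Rr-L)[:2];n=np.linalg.norm(v);e=v/n;a=np.arctan2(e[1],e[0])
O=(L+Rr)[:2]/2+e*12
print("len",n,"O",O,"yaw",a,np.degrees(a)+90,"e",e, "wid",np.linalg.norm(W[0]-W[3]))
for nm,box in(("top",(235,395,155,255)),("scene",(240,390,175,270))):
    X=cloud(nm,np.load(nm+"0.npy"),box);G=togrille(X,O,a)
    m=(abs(G[:,1])<48)&(abs(G[:,0])<175);G=G[m]
    print(nm)
    for x in range(-175,150,6):
        s=G[(G[:,0]>=x)&(G[:,0]<x+6)]
        if len(s): print(x+3,len(s),np.percentile(s[:,2],[50,90,98]).round(0),end="; ")
    print()
    X=cloud(nm,np.load(nm+"0.npy"),box);G=togrille(X,O,a);s=G[(abs(G[:,2]-24)<4)&(abs(G[:,0])<180)&(abs(G[:,1])<85)]
    print("rim x",np.percentile(s[:,0],[.5,99.5]),"y",np.percentile(s[:,1],[.5,99.5]))
E
```

```text
[[600.9 238.4  24. ]
 [568.4 -67.3  24. ]
 [418.5 -52.   24. ]
 [450.8 255.   24. ]]
len 308.07625166029345 O [508.37980637  81.60650961] yaw -1.6762053727318353 -6.039493454687204 e [-0.10521395 -0.99444961] wid 151.1044299481382
top
-172 61 [1. 2. 4.]; -166 69 [24. 26. 27.]; -160 108 [24. 27. 28.]; -154 111 [24. 26. 27.]; -148 103 [25. 27. 28.]; -142 107 [24. 26. 27.]; -136 111 [24. 27. 28.]; -130 164 [13. 24. 26.]; -124 72 [ 2. 11. 14.]; -118 59 [23. 35. 38.]; -112 154 [ 3. 60. 61.]; -106 135 [ 1. 59. 62.]; -100 96 [ 1. 11. 13.]; -94 111 [ 1. 10. 13.]; -88 99 [ 1. 10. 14.]; -82 107 [ 1. 12. 14.]; -76 69 [ 3. 22. 23.]; -70 86 [27. 34. 37.]; -64 88 [45. 51. 53.]; -58 176 [14. 59. 61.]; -52 110 [ 1. 10. 12.]; -46 99 [ 1.  9. 14.]; -40 109 [ 1. 11. 12.]; -34 97 [ 1. 11. 14.]; -28 92 [21. 25. 26.]; -22 99 [35. 43. 45.]; -16 109 [54. 60. 62.]; -10 130 [ 2. 57. 60.]; -4 103 [ 1. 10. 13.]; 2 106 [ 1. 10. 13.]; 8 104 [ 1. 11. 13.]; 14 104 [ 0. 10. 13.]; 20 109 [23. 27. 29.]; 26 116 [35. 40. 42.]; 32 119 [48. 53. 56.]; 38 89 [56. 58. 59.]; 44 105 [ 0. 10. 13.]; 50 106 [ 0. 11. 14.]; 56 100 
[... 937 characters left out ...]
 [ 9. 10. 11.]; -34 4 [10. 11. 11.]; -28 19 [22. 26. 28.]; -22 117 [38. 44. 49.]; -16 280 [49. 57. 59.]; -10 22 [56. 58. 58.]; -4 9 [1. 4. 9.]; 2 7 [ 9. 12. 12.]; 8 1 [11. 11. 11.]; 14 7 [11. 23. 23.]; 20 29 [24. 31. 35.]; 26 88 [37. 42. 46.]; 32 213 [46. 54. 57.]; 38 79 [54. 57. 57.]; 44 9 [ 1.  9. 10.]; 50 2 [10. 11. 11.]; 56 3 [10. 11. 12.]; 62 6 [19. 23. 23.]; 68 47 [30. 42. 45.]; 74 227 [46. 55. 59.]; 80 77 [55. 58. 59.]; 86 4 [0. 1. 2.]; 92 4 [0. 0. 0.]; 98 6 [ 7. 11. 11.]; 104 3 [ 9. 10. 10.]; 110 2 [11. 11. 11.]; 116 18 [12. 21. 25.]; 122 30 [19. 25. 26.]; 128 8 [24. 26. 26.]; 134 7 [25. 25. 26.]; 140 1 [23. 23. 23.]; 
rim x [-167.72814254  134.68355059] y [-75.39822595  73.88534251]
```

servo_tool(moves=[0.5, 1.0, 0, 0.322, 0, 0.5, 1.0, 0, 0.322, 0, 0.5, 1.0, 0, 0.322, 0, 0.5, 1.0, 0, 0.322, 0, 0.5, 1.0, 0, 0.322, 0, 0.5, 1.0, 0, 0.322, 0, 0.5, 1.0, 0, 0.322, 0, 0.5, 1.0, 0, 0.322, 0, 0.5, 1.0, 0, 0.322, 0, 0.5, 1.0, 0, 0.322, 0, 0.5, 1.0, 0, 0.322, 0, 0.5, 1.0, 0, 0.322, 0])

```text
t: 1.1
eef_pos: [476.0, -157.3, 214.6]
tcp_rot: [3.142, -0.001, 1.47]
ft_force: [-0.0, 0.5, 0.2]
opening: 0.214
grip_force: 0.0
```

servo_tool(moves=[0.12, 0.947, -0.235, 0, 0, 0.12, 0.947, -0.235, 0, 0, 0.12, 0.947, -0.235, 0, 0, 0.12, 0.947, -0.235, 0, 0, 0.12, 0.947, -0.235, 0, 0, 0.12, 0.947, -0.235, 0, 0, 0.12, 0.947, -0.235, 0, 0, 0.12, 0.947, -0.235, 0, 0, 0.12, 0.947, -0.235, 0, 0, 0.12, 0.947, -0.235, 0, 0, 0.12, 0.947, -0.235, 0, 0, 0.12, 0.947, -0.235, 0, 0])

```text
t: 2.1
eef_pos: [522.2, 217.5, 120.0]
tcp_rot: [-3.141, 0.001, 1.468]
ft_force: [0.5, -0.1, -0.3]
opening: 0.007
grip_force: 0.0
```

servo_tool(moves=[-0.0005, -0.005, -0.176, 0, 0, -0.0005, -0.005, -0.176, 0, 0, -0.0005, -0.005, -0.176, 0, 0, -0.003, -0.028, -0.176, 0, 0, -0.005, -0.0485, -0.175, 0, 0, -0.0063, -0.06, -0.18, 0, 0, -0.0074, -0.07, -0.185, 0, 0, -0.0083, -0.078, -0.192, 0, 0, -0.0092, -0.087, -0.201, 0, 0, -0.0101, -0.0957, -0.215, 0, 0, -0.0108, -0.102, -0.232, 0, 0, -0.0108, -0.102, -0.232, 0, 0])

```text
t: 3.1
eef_pos: [517.7, 176.0, 26.5]
tcp_rot: [-3.14, 0.001, 1.466]
ft_force: [0.3, 0.1, 0.1]
opening: 0.005
grip_force: 0.0
```

```bash
python3 - <<'E'
from h import *
s=state();print(s["eef_pos"],s["ft_force"],s["t"])
p,d=read_camera("scene");cv2.imwrite("pics/s1.png",cv2.resize(p[130:280,220:420],None,fx=4,fy=4,interpolation=cv2.INTER_CUBIC))
E
```

```text
[517.691207   175.9895942   26.48360922] [0.29375318 0.07025854 0.10139331] 3.1
```

View pics/s1.png

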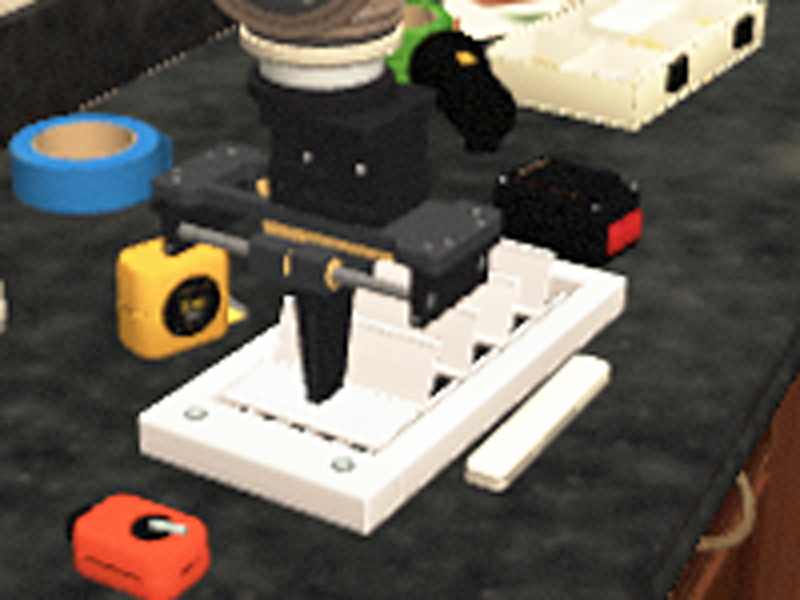

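Vane 1 is folded, with the tip near (320,400) resting on it and almost no force. The grille hasn't moved. I'll use the same stroke for vanes 2 and 3.

servo_tool(moves=[0, 0, 0.056, 0, 0, 0, 0, 0.056, 0, 0, -0.0032, -0.03, 0.057, 0, 0, -0.0053, -0.05, 0.057, 0, 0, -0.0064, -0.061, 0.057, 0, 0, -0.0076, -0.072, 0.052, 0, 0, -0.0087, -0.082, 0.047, 0, 0, -0.0096, -0.0907, 0.04, 0, 0, -0.0105, -0.0994, 0.031, 0, 0, -0.0114, -0.108, 0.017, 0, 0, -0.0121, -0.1144, 0, 0, 0, -0.0121, -0.1144, 0, 0, 0])

```text
t: 4.15
eef_pos: [513.0, 130.2, 26.5]
tcp_rot: [-3.14, 0.0, 1.466]
ft_force: [0.0, 0.6, 0.4]
opening: 0.002
grip_force: 0.0
```

servo_tool(moves=[0, 0, 0.056, 0, 0, 0, 0, 0.056, 0, 0, -0.0032, -0.03, 0.057, 0, 0, -0.0053, -0.05, 0.057, 0, 0, -0.0064, -0.061, 0.057, 0, 0, -0.0076, -0.072, 0.052, 0, 0, -0.0087, -0.082, 0.047, 0, 0, -0.0096, -0.0907, 0.04, 0, 0, -0.0105, -0.0994, 0.031, 0, 0, -0.0114, -0.108, 0.017, 0, 0, -0.0121, -0.1144, 0, 0, 0, -0.0121, -0.1144, 0, 0, 0])

```text
t: 5.15
eef_pos: [508.1, 84.5, 26.5]
tcp_rot: [-3.14, 0.0, 1.466]
ft_force: [-0.5, 0.6, -0.7]
opening: 0.009
grip_force: 0.0
```

```bash
python3 - <<'E'
from h import *
s=state();print(s["eef_pos"],s["ft_force"],s["t"])
p,d=read_camera("scene");cv2.imwrite("pics/s2.png",cv2.resize(p[130:280,220:420],None,fx=4,fy=4,interpolation=cv2.INTER_CUBIC))
E
```

```text
[508.13509174  84.52539249  26.50908982] [-0.51794932  0.55814174 -0.71153171] 5.15
```

View pics/s2.png

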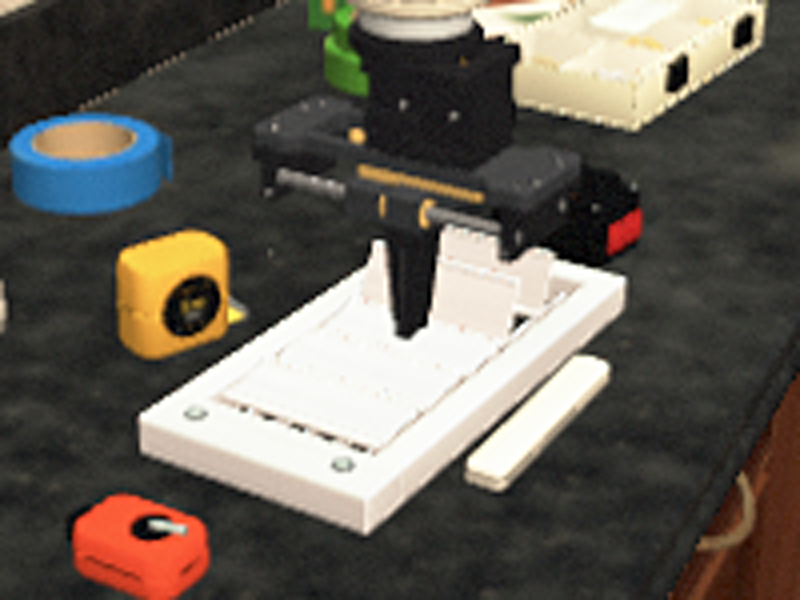

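Vanes 1 to 3 lie flat, with the tip near (405,335), and vanes 4 and 5 still stand. The grille hasn't moved. Next is vane 4, then lift straight up.

servo_tool(moves=[0, 0, 0.056, 0, 0, 0, 0, 0.056, 0, 0, -0.0032, -0.03, 0.057, 0, 0, -0.0053, -0.05, 0.057, 0, 0, -0.0064, -0.061, 0.057, 0, 0, -0.0076, -0.072, 0.052, 0, 0, -0.0087, -0.082, 0.047, 0, 0, -0.0096, -0.0907, 0.04, 0, 0, -0.0105, -0.0994, 0.031, 0, 0, -0.0114, -0.108, 0.017, 0, 0, -0.0121, -0.1144, 0, 0, 0, -0.0121, -0.1144, 0, 0, 0])

```text
t: 6.2
eef_pos: [503.3, 38.8, 26.5]
tcp_rot: [-3.14, 0.0, 1.466]
ft_force: [0.7, -0.5, 1.5]
opening: 0.005
grip_force: 0.0
```

servo_tool(moves=[0, 0, 0.1, 0, 0, 0, 0.02, 0.2, 0, 0, 0, 0.3, 0.35, 0, 0, 0, 0.3, 0.35, 0, 0, 0, 0.5, 0.35, 0, 0, 0, 0.5, 0.35, 0, 0, 0, 0.5, 0.35, 0, 0, 0, 0.5, 0.35, 0, 0, 0, 0.5, 0.35, 0, 0, 0, 0.5, 0.35, 0, 0])

```text
t: 7.03
eef_pos: [503.4, 239.0, 167.4]
tcp_rot: [-3.141, 0.001, 1.467]
ft_force: [-0.4, -0.1, -0.0]
opening: 0.005
grip_force: 0.0
```

```bash
python3 - <<'E'
from h import *
s=state();print(s["eef_pos"],s["ft_force"],s["t"])
p,d=read_camera("scene");cv2.imwrite("pics/s3.png",cv2.resize(p[130:280,220:420],None,fx=4,fy=4,interpolation=cv2.INTER_CUBIC))
O=np.array([508.38,81.6]);a=-1.6762
for D in(np.load("scene0.npy"),d):
    G=togrille(cloud("scene",D,(240,390,175,270)),O,a);G=G[(abs(G[:,1])<48)&(abs(G[:,0])<150)]
    print([(x+4,int(np.percentile(G[(G[:,0]>=x)&(G[:,0]<x+8),2],90))) for x in range(-136,140,8)if ((G[:,0]>=x)&(G[:,0]<x+8)).any()])
E
```

```text
[503.38966809 239.04471322 167.39837671] [-0.42390923 -0.07730127 -0.02100883] 7.0333
[(-132, 25), (-124, 23), (-116, 48), (-108, 59), (-100, 4), (-92, 10), (-84, 10), (-76, 23), (-68, 43), (-60, 57), (-52, 55), (-44, 8), (-36, 11), (-28, 27), (-20, 51), (-12, 57), (-4, 3), (4, 11), (12, 16), (20, 30), (28, 47), (36, 56), (44, 10), (52, 10), (60, 18), (68, 45), (76, 57), (84, 56), (92, 0), (100, 11), (108, 10), (116, 23), (124, 25), (132, 25), (140, 22)]
[(-132, 24), (-124, 22), (-116, 23), (-108, 24), (-100, 25), (-92, 26), (-84, 27), (-76, 28), (-68, 24), (-60, 24), (-52, 25), (-44, 26), (-36, 28), (-28, 26), (-20, 23), (-12, 24), (-4, 25), (4, 27), (12, 28), (20, 24), (28, 24), (36, 25), (44, 26), (52, 28), (60, 28), (68, 40), (76, 57), (84, 57), (92, 11), (100, 11), (108, 12), (116, 21), (124, 25), (132, 25), (140, 23)]
```

View pics/s3.png

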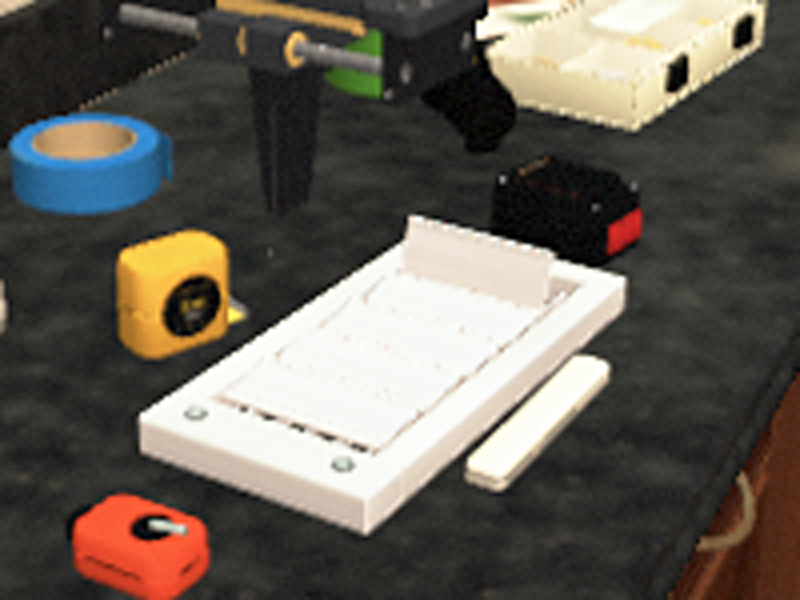

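Vanes 1 to 4 are flat, with free edges about 27–28 mm high. Vane 5 stands unmoved near (480,255), and the arm is clear of everything.

```bash
python3 -c "
from cell import *
print(job_done())"
```

```text
the job is handed in; nothing more can be done
None
```

I folded vanes 1 to 4 nearly flat, in order, and left vane 5 standing; the last picture shows the grille and the other things where they were, and I handed the job in at about 7 s (no verdict was returned).

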